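# Jack a casting mould open and hold it

## Task

Open the white casting mould with the little red lever jack: stand the jack on the bench with its round saddle squarely under the orange-marked lift pad on the mould's lug. Pump the handle once as a trial (press it all the way down so that the upper half rises, then let it come all the way back up so that the mould closes again), then press it all the way down a second time and finish while holding it down with the fingers, the mould held open by the jack alone. Leave the mug, the small mask head and the drill where they are.

Things in the scene. Friction and masses are not known exactly. Their poses are not given: they have to be found in the camera images.
- jack: loose red lever jack, 0.84 kg. Origin: centre of the underside, below its tower; x points to the saddle end, z up. Base plate 12 mm thick, 80 mm wide, x = -125 to +95 mm. Carry it by the tower over the origin: 32 mm along x, 44 mm across y, flat sides, top at 75 mm. Handle pivot at x = -8, z = 62 mm; the handle runs to -x above the base plate, so pressing it does not tip the jack
- saddle (a point): centre of the top face of the jack's dark round saddle (34 mm across): 70 mm ahead (+x) of the jack's origin, 70 mm above the jack's underside with the handle up; it rises straight up 75 mm per rad of handle, 45 mm in all
- handle_pad (a point): centre of the top face of the black rubber pad (44 x 44 mm) at the handle's rear end, 107 mm from the pivot; about 115 mm above the bench with the handle up (it then slopes 0.45 rad, rear end high), about 53 mm above it when fully down. Push it straight down with the closed fingertips; it moves about 13 mm to the rear on its way
- jack_handle (a joint): jack handle, rad: 0 = up (rests here by its spring), 0.6 = fully down against a stop. Sprung back up; pressing takes about 3 N when it is free at the top and 7 to 12 N with the mould's upper half on the saddle. About 0.21 rad is idle travel before the saddle meets the lift pad
- mould: casting mould fixed to the bench, white block 180 (x) x 200 (y) mm on a plywood foot 190 x 210 mm; lower half 60 mm high, upper half with a plaster dome up to 129 mm. Origin: centre of the underside; z up. A steel lug, 44 mm wide, sticks 70 mm out of the upper half on the -x side; the jack comes in there, its x axis along the mould's x axis
- lift_point (a point): centre of the underside of the orange lift pad (30 mm across, 6 mm thick) beneath the lug, an orange spot marks it on the lug's top too; 45 mm out from the block's face (mould x = -135 mm) and 86 mm above the bench with the mould closed; the lug's top is at 102 mm
- mould_lid (a joint): upper half of the mould, hinged on the edge away from the lug, rad: 0 = closed, grows as it opens (about 0.13 with the jack fully up); it falls shut by its own weight, about 4 to 6 N at the lift pad
- mug: dark blue mug standing on the bench, 76 mm across, 85 mm high, bystander; origin centre of underside
- mask_head: small white mask head with two green horns, on a round wooden stand (64 mm), about 105 mm wide over the horns and 77 mm high, bystander; origin centre of underside
- drill: cordless drill lying on the bench, black with orange battery, about 155 x 175 mm, 50 mm high, bystander; origin under its motor housing

How it is judged (in metres and radians):
On the way, in this order (a step that is already met when the one before it is completed fails the run):
1. the jack stands on the bench with its saddle under the lift pad, handle up, mould still closed (height (world z) of jack below 0.004 m and angle between jack's own z axis and vertical below 0.06 rad and horizontal distance between saddle and lift_point below 0.012 m and value of joint jack_handle below 0.1 rad and value of joint mould_lid below 0.01 rad), for 0.2 s.
2. first stroke: handle pressed down and the upper half raised by the jack (height (world z) of jack below 0.004 m and angle between jack's own z axis and vertical below 0.06 rad and horizontal distance between saddle and lift_point below 0.018 m and value of joint jack_handle above 0.5 rad and value of joint mould_lid above 0.07 rad and contact force between each of the arm, the fingers and mould below 0.5 N), for 0.1 s.
3. handle back up and the mould closed again (height (world z) of jack below 0.004 m and angle between jack's own z axis and vertical below 0.06 rad and horizontal distance between saddle and lift_point below 0.018 m and value of joint jack_handle below 0.1 rad and value of joint mould_lid below 0.01 rad), for 0.1 s.
At the end, for the whole second after the job is handed in: fingers press the jack (over 2 N), handle held down (over 0.5 rad), upper half raised (over 0.07 rad) on the jack alone (over 1 N), robot off the mould, jack flat on the bench (4 mm, 0.06 rad), saddle within 18 mm of the lift point from above (12 mm when first set) (all of step 2 and contact force between the fingers and jack above 2 N and contact force between jack and mould above 1 N); the arm keeps its last pose, push and grip.
It fails at once if the mug is disturbed (moved over 30 mm) (distance of mug from where it was at the start of the episode above 0.03 m).
It fails at once if the mask head is disturbed (moved over 30 mm) (distance of mask_head from where it was at the start of the episode above 0.03 m).
It fails at once if the drill is disturbed (moved over 30 mm) (distance of drill from where it was at the start of the episode above 0.03 m).
It fails at once if the robot itself lifts the upper half (value of joint mould_lid above 0.02 rad and contact force between any of the arm, the fingers and mould above 1 N).
It also fails if it takes over 61 s, if anything falls off the work surface, if the arm or the gripper's body presses on something with over 40 N, if the wrist force passes 120 N, or if a joint passes its speed limit or range.

## Robot

A 6-joint arm with a two-finger parallel gripper is mounted at the origin on the work surface. World frame = base frame: x ahead of the robot, y to its left, z up, the work surface at z = 0. Lengths are in mm, angles in degrees, forces in N, time in s.
With the tool pointing down it reaches from about 375 to 900 mm from the base axis. Payload 3.1 kg.
Tool frame: the origin (TCP) lies where the fingers leave the gripper's body, on its centre line; the fingertips stand 73 mm ahead of it and the grasp point (between the pads) lies 54 mm ahead of it (robot.grip_point_offset is the distance from the TCP to the grasp point, in mm); z points along the fingers, y is the line along which they close (so a half turn about z gives the same grasp; the last joint's range is limited). The gripper opens to 85 mm and grips with 20 to 120 N. Pads are 22 mm wide; open, the fingers measure 114 mm over their backs; the gripper's body (76 mm by 85 mm) begins 54 mm behind the grasp point. The pads swing forward as they close: fully open they stand 13 mm farther back than shut.
Start: joints at [-84.425, 30.224, 82.088, -0, 67.689, -10.227], TCP at [170.222, -601.35, 303.91] pointing down, gripper open.
Joint ranges: [-176.69, 176.69], [-43.24, 126.21], [12.49, 139.97], [-82, 262], [0, 151.66], [-163.58, 163.58]. Speed limits (degrees/s): [159.86, 159.86, 180, 180, 180, 180].

## Interface

Orientations are given as a 3x3 rotation matrix whose columns are the frame's x, y, z axes.
In Python, from plant import robot, camera gives the robot as it stands. The module is installed in compiled form; this text tells all that it offers.
- The arm moves only by the tool step_arm, never from a script. Its argument "increments" is a list of rows, each a list of 2 entries, a list of its own where there are three numbers: the shift along the tool's x, y, z in m, then the turn about the tool's z in rad. In form: [[[dx, dy, dz], spin], ...]. A call has exactly 10 rows; each row shifts and turns the commanded pose from where the row before left it, along the tool's axes as they then stand; what a row does not reach is not made up. A row lasts 1/8 s, in which the tool goes at most 62.5 mm and 10.7 degrees, less where a joint would pass 70% of its speed; a pose out of reach is approached as far as the arm can. A call is refused whole if a number of a shift passes 0.0625 or a number of a turn 0.188, either way. A call with a gripper value outside its range is refused whole. "claw" is the closure in counts, from 0 (fully open) to 255 (shut), set as the call begins (left out, the last holds). The fingers move at their own pace and stop on an object; the grip force is fixed at half the most. Time passes only in rows, so rows that do not move let the fingers close, or fill a call up. It gives the time, the measured TCP pose, the force, the opening and the grip force at its end, in the units of the state.
- robot.read_state(): the state, without advancing time (a new reading comes with each control period).
- camera(name): name is "scene" or "top" or "wrist"; returns a dict with "pixels" (480x640x3 uint8, blue, green, red), "vertical_fov" (degrees; the focal length in pixels is half the picture's height over the tangent of half this angle, whatever the lens; pixels are square), "cx", "cy" (the principal point, pixels), "rvec" (rotation vector, rad) and "tvec" (3), from world to camera coordinates, as OpenCV has them. Camera axes: x right, y down, z forward; pixel columns grow to the right and rows downward; lengths in mm; the calibration is good to about 2 mm. A picture is of the moment at which its call begins. There is no depth.
- robot.job_done(): hands the job in; it is judged then, once.
The state is a dict: "time": time; "joint_pos": joint angles; "joint_vel": joint speeds; "effort": joint torques, N m; "tcp_pos": TCP position; "ee_rot": TCP orientation; "wrist_force": force on the tool from outside, world axes, zero at the start; "moment": the same for the moment, N m; "finger_gap": finger opening in mm; "finger_force": force on a finger pad.
Only numpy, scipy, OpenCV 4.12 (cv2) and the standard library are available. Lean on these libraries where they do the work, as an engineer would, in place of code of your own. Each camera call takes 0.05 s, during which the arm holds its last target. There are 200 camera calls.

## Working session

There is one attempt and no reset: what is moved stays moved. The work goes in short steps, Python scripts to look and compute and a tool call to move; the robot and the scene stay as the last step left them, time stands still between calls to the robot, and variables do not carry over. Pictures are saved under pics/ and viewed, at most 10 in all, crops included, and the job is handed in when it is done.

Besides the shell and the picture viewer there is one more tool, called after "Request:" in YAML: its name, and indented under it one key for each argument. step_arm: Moves the arm, as the interface text tells. Its arguments: {"type":"object","properties":{"increments":{"type":"array"},"claw":{"type":"number"}},"required":["increments"]}

```bash
mkdir -p pics; cat > h.py <<'E'
import numpy as np, cv2
from plant import robot, camera
def K(c):
    f=240/np.tan(np.radians(c["vertical_fov"])/2); return np.array([[f,0,c["cx"]],[0,f,c["cy"]],[0,0,1.]])
def ray(c,u,v,z):
    R=cv2.Rodrigues(np.array(c["rvec"],float))[0]; t=np.array(c["tvec"],float).ravel()
    o=-R.T@t; d=R.T@np.linalg.inv(K(c))@[u,v,1]; return o+d*(z-o[2])/d[2]
def proj(c,p):
    return cv2.projectPoints(np.array(p,float).reshape(-1,3),np.array(c["rvec"],float),np.array(c["tvec"],float),K(c),None)[0].reshape(-1,2)
def shot(n,f):
    c=camera(n); cv2.imwrite("pics/"+f,c["pixels"]); return c
E
python3 - <<'E'
from h import *
import pickle
for n in("top","scene"):
    c=shot(n,n+"0.png"); pickle.dump(c,open(n+"0.pkl","wb")); print(n,c["vertical_fov"],c["cx"],c["cy"],c["rvec"],c["tvec"])
print(robot.read_state())
E
```

```text
top 56.79235568011203 316.5657346911397 237.9904014626624 [ 2.11271756 -2.11055453  0.14009344] [-10.75893551 548.6083516  848.49904783]
scene 49.048764467354935 309.97392653587036 247.1560684741804 [ 1.04934204  2.22375531 -1.19378983] [ 374.25127974 -145.44597561 1616.19939992]
{'time': 0.1, 'joint_pos': array([-8.44251549e+01,  3.02739961e+01,  8.21490196e+01,  4.35157741e-04,
        6.76891056e+01, -1.02282573e+01]), 'joint_vel': array([-0.02084139, -0.04835211, -0.05295438,  0.10992697, -0.00125249,
        0.01724067]), 'effort': array([ 7.26177586e-04, -4.43303704e+01, -1.78585893e+01, -2.60004208e-04,
        3.87387161e-03,  1.89303421e-06]), 'tcp_pos': array([ 170.17812695, -600.86534251,  303.02764565]), 'ee_rot': array([[ 9.62204069e-01,  2.72329390e-01, -1.83110457e-04],
       [ 2.72329221e-01, -9.62202161e-01,  1.94831313e-03],
       [ 3.54393651e-04, -1.92454115e-03, -9.99998085e-01]]), 'wrist_force': array([-0.72361385, -0.2446429 ,  0.12506032]), 'moment': array([-0.04329309,  0.04407223,  0.00869948]), 'finger_force': 0.0, 'finger_gap': 85.26074118230906}
```

View pics/top0.png

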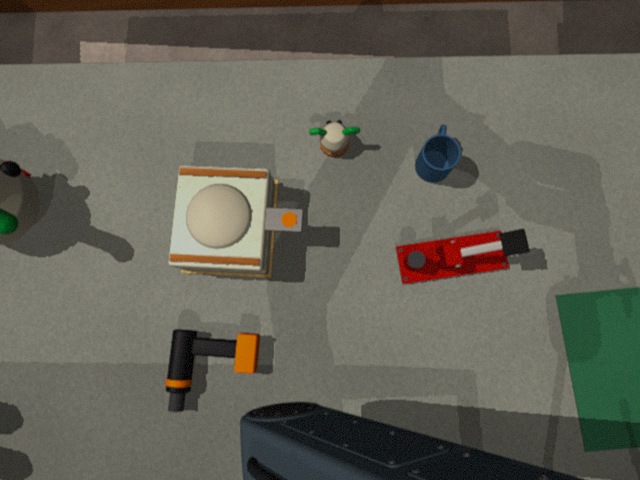

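View pics/scene0.png

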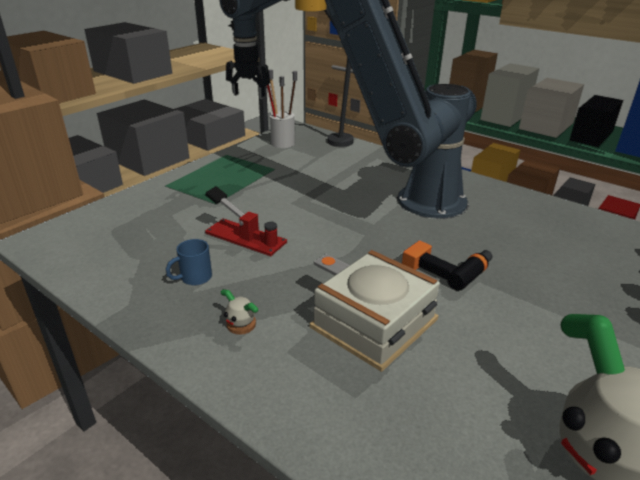

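The top view shows the jack (saddle ~(416,260), pad ~(514,243)), the mould lug's orange spot at (289,219), and the mug at (438,158). The scene view agrees.

```bash
python3 - <<'E'
from h import *
import pickle
c=pickle.load(open("top0.pkl","rb")); im=c["pixels"]; hsv=cv2.cvtColor(im,cv2.COLOR_BGR2HSV)
def cen(m,box):
    k=np.zeros_like(m); x0,y0,x1,y1=box; k[y0:y1,x0:x1]=m[y0:y1,x0:x1]
    n,l,s,cc=cv2.connectedComponentsWithStats(k); i=1+np.argmax(s[1:,4]); print(s[i],cc[i]); return cc[i],(l==i).astype(np.uint8)
R=lambda *a:cv2.inRange(hsv,np.array(a[:3]),np.array(a[3:]))
o,_=cen(R(5,150,120,22,255,255),(270,200,310,240)); print("spot",ray(c,*o,102))
s,_=cen(R(0,0,0,180,140,75),(402,248,430,274)); print("saddle",ray(c,*s,70))
p,_=cen(R(0,0,0,180,255,50),(495,222,532,262)); print("pad",ray(c,*p,113))
red=R(0,150,60,6,255,255)|R(174,150,60,180,255,255)
_,m=cen(red,(385,220,530,290))
# ends of base via hull corners
cn=max(cv2.findContours(m,0,2)[0],key=cv2.contourArea); r=cv2.minAreaRect(cn); b=cv2.boxPoints(r); print("boxz12",[ray(c,*q,12).round(1)[:2] for q in b])
# mould top white: side edges
w,m=cen(R(0,0,150,180,70,255),(160,155,272,280))
# brown strips
for bx in((170,160,275,182),(165,250,270,275)):
    q,m=cen(R(5,90,60,20,255,255),bx); cn=max(cv2.findContours(m,0,2)[0],key=cv2.contourArea)
    bb=cv2.boxPoints(cv2.minAreaRect(cn)); print("strip",[ray(c,*q,102).round(1)[:2] for q in bb], bb.round(1).tolist())
# lug contour
q,m=cen(R(0,0,90,180,60,190),(268,205,306,235))
for n,(u,v,z) in dict(mug=(438,158,85),head=(335,139,50)).items(): print(n,ray(c,u,v,z))
big=cv2.resize(im[130:300,150:540],None,fx=2,fy=2,interpolation=2); cv2.imwrite("pics/c1.png",big)
E
```

```text
[281 212  16  15 186] [288.74193548 219.16129032]
spot [575.77176026  40.96436762 102.        ]
[407 252  18  17 226] [415.85840708 259.71238938]
saddle [ 501.56155264 -203.37240106   70.        ]
[499 229  31  27 572] [514.1451049  242.29895105]
pad [ 528.17575315 -375.15183544  113.        ]
[ 396  231  113   53 3342] [450.14871335 257.84260922]
boxz12 [array([ 537.9, -173.3]), array([ 571.5, -394.8]), array([ 492.4, -401.1]), array([ 459., -183.])]
[ 169  174   98   84 6512] [216.39603808 216.19702088]
[179 167  88  11 623] [222.15569823 172.52648475]
strip [array([667. , 259.7]), array([682.3, 259.9]), array([672.7,  86.9]), array([657.6,  87.2])] [[178.8000030517578, 174.3000030517578], [179.10000610351562, 166.89999389648438], [266.1000061035156, 170.8000030517578], [265.79998779296875, 178.1999969482422]]
[169 254  91  12 655] [214.05954198 259.29465649]
strip [array([495.8, 268.7]), array([510. , 268.8]), array([501. ,  95.8]), array([487. ,  96.1])] [[168.89999389648438, 260.70001220703125], [169.1999969482422, 253.39999389648438], [259.20001220703125, 258.0], [258.79998779296875, 265.3999938964844]]
[268 207  35  25 552] [282.75724638 219.3115942 ]
mug [ 701.62179806 -250.77601429   85.        ]
head [758.24723637 -47.91262128  50.        ]
```

View pics/c1.png

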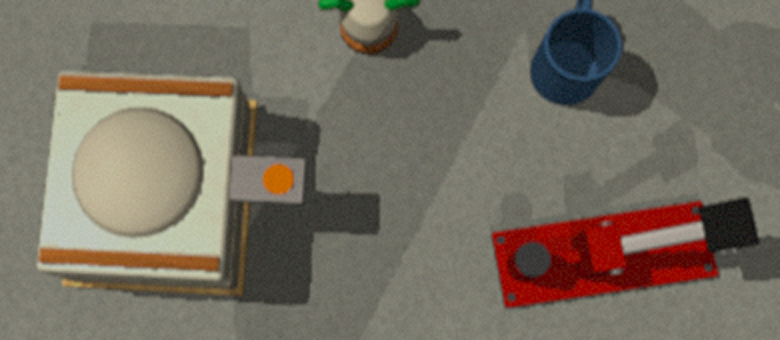

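Request:
step_arm:
  increments:
    - [[0.0418, -0.0222, 0], 0]
    - [[0.0418, -0.0222, 0], 0]
    - [[0.0418, -0.0222, 0], 0]
    - [[0.0418, -0.0222, 0], 0]
    - [[0.0418, -0.0222, 0], 0]
    - [[0.0418, -0.0222, 0], 0]
    - [[0.0418, -0.0222, 0], 0]
    - [[0.0418, -0.0222, 0], 0]
    - [[0.0418, -0.0222, 0], 0]
    - [[0.0418, -0.0222, 0], 0]
  claw: 0

```text
time: 1.35
tcp_pos: [512.8, -272.6, 303.5]
ee_rot: [[0.962, 0.272, -0.001], [0.272, -0.962, 0.0], [-0.0, -0.001, -1.0]]
wrist_force: [1.0, 0.1, 0.1]
finger_gap: 85.5
finger_force: 0.0
```

Request:
step_arm:
  increments:
    - [[0, 0, 0.003], -0.161]
    - [[0, 0, 0.003], -0.161]
    - [[0, 0, 0.003], -0.161]
    - [[0, 0, 0.003], -0.161]
    - [[0, 0, 0.003], -0.161]
    - [[0, 0, 0.003], -0.161]
    - [[0, 0, 0.003], -0.161]
    - [[0, 0, 0.003], -0.161]
    - [[0, 0, 0.003], -0.161]
    - [[0, 0, 0], 0]

```text
time: 2.6
tcp_pos: [511.7, -273.7, 276.3]
ee_rot: [[-0.152, 0.988, -0.001], [0.988, 0.152, 0.001], [0.001, -0.001, -1.0]]
wrist_force: [-0.4, -0.9, -1.2]
finger_gap: 85.1
finger_force: 0.0
```

```bash
python3 - <<'E'
from h import *
import pickle
c=shot("wrist","w1.png"); pickle.dump(c,open("w1.pkl","wb")); s=robot.read_state()
print(s["time"],s["tcp_pos"],s["ee_rot"].round(4).tolist(),s["joint_pos"].round(1))
for p in((512.2,-272.6,75),(501.6,-203.4,70),(528.2,-375.2,113)): print(proj(c,p))
E
```

```text
2.65 [ 511.76418126 -273.76829478  276.52424298] [[-0.1506, 0.9886, -0.0008], [0.9886, 0.1506, 0.0006], [0.0007, -0.0007, -1.0]] [-39.2  28.7  90.2   0.   61.1 -47.8]
[[315.61029958 229.53358867]]
[[315.88571391 135.94012934]]
[[315.79740951 372.16008527]]
```

View pics/w1.png

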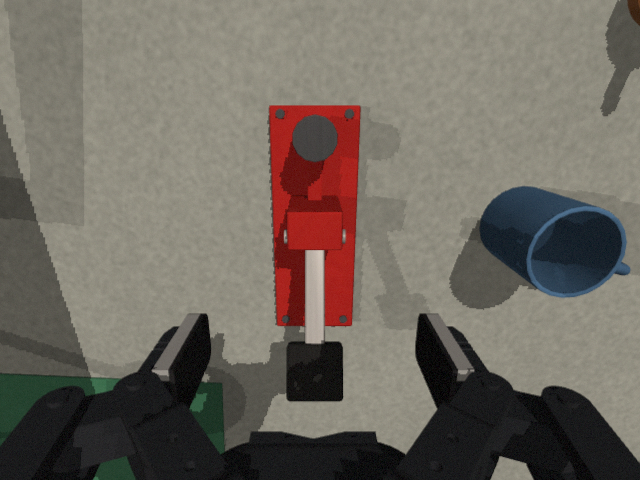

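The wrist view shows the tower centred at (316,229) and the saddle at (315,138), as predicted. I'll check where the camera body sits relative to the TCP before going down.

```bash
python3 - <<'E'
from h import *
import pickle
c=pickle.load(open("w1.pkl","rb"));R=cv2.Rodrigues(np.array(c["rvec"],float))[0]
print(-R.T@np.array(c["tvec"],float).ravel(), R[2])
t=pickle.load(open("top0.pkl","rb")); print(ray(t,247,353,50),ray(t,180,340,50),ray(t,176,408,40))
E
```

```text
[ 497.99678456 -191.20064845  345.87232476] [ 0.04714609 -0.32040976 -0.94610509]
[322.32195342 123.5489491   50.        ] [346.00524484 256.51811728  50.        ] [217.28754027 260.30044871  40.        ]
```

Request:
step_arm:
  increments:
    - [[0, 0, 0.02], 0]
    - [[0, 0, 0.02], 0]
    - [[0, 0, 0.02], 0]
    - [[0, 0, 0.02], 0]
    - [[0, 0, 0.02], 0]
    - [[0, 0, 0.02], 0]
    - [[0, 0, 0.02], 0]
    - [[0, 0, 0.02], 0]
    - [[0, 0, 0.008], 0]
    - [[0, 0, 0], 0]

```text
time: 3.9
tcp_pos: [511.9, -273.9, 108.6]
ee_rot: [[-0.152, 0.988, -0.001], [0.988, 0.152, 0.001], [0.001, -0.001, -1.0]]
wrist_force: [0.7, -0.5, -1.0]
finger_gap: 85.7
finger_force: 0.0
```

Request:
step_arm:
  increments:
    - [[0, 0, 0], 0]
    - [[0, 0, 0], 0]
    - [[0, 0, 0], 0]
    - [[0, 0, 0], 0]
    - [[0, 0, 0], 0]
    - [[0, 0, 0], 0]
    - [[0, 0, 0], 0]
    - [[0, 0, 0], 0]
    - [[0, 0, 0], 0]
    - [[0, 0, 0], 0]
  claw: 255

```text
time: 5.15
tcp_pos: [512.8, -274.2, 109.9]
ee_rot: [[-0.153, 0.988, 0.002], [0.988, 0.153, -0.001], [-0.002, 0.002, -1.0]]
wrist_force: [2.6, 2.2, 6.3]
finger_gap: 43.5
finger_force: 63.7
```

Request:
step_arm:
  increments:
    - [[0, 0, -0.008], 0]
    - [[0, 0, -0.012], 0]
    - [[0.0085, 0.0048, 0], 0]
    - [[0.0181, 0.0102, 0], 0]
    - [[0.0181, 0.0102, 0], 0]
    - [[0.0181, 0.0102, 0], 0]
    - [[0.0181, 0.0102, 0], 0]
    - [[0.0181, 0.0102, 0], 0]
    - [[0.0181, 0.0102, 0], 0]
    - [[0.0181, 0.0102, 0], 0]

```text
time: 6.4
tcp_pos: [567.0, -127.3, 128.9]
ee_rot: [[-0.153, 0.988, 0.0], [0.988, 0.153, -0.0], [-0.0, 0.0, -1.0]]
wrist_force: [0.3, -1.6, -8.3]
finger_gap: 43.5
finger_force: 62.8
```

Request:
step_arm:
  increments:
    - [[0, 0, 0], 0.04]
    - [[0, 0, 0], 0.05]
    - [[0, 0, 0], 0.05]
    - [[0, 0, 0], 0.04]
    - [[0, 0, 0], 0.025]
    - [[0, 0, 0], 0]
    - [[0, 0, 0], 0]
    - [[0, 0, 0], 0]
    - [[0, 0, 0], 0]
    - [[0, 0, 0], 0]

```text
time: 7.65
tcp_pos: [566.5, -128.7, 128.9]
ee_rot: [[0.051, 0.999, 0.0], [0.999, -0.051, -0.0], [-0.0, 0.0, -1.0]]
wrist_force: [-0.5, -0.5, -8.4]
finger_gap: 43.5
finger_force: 62.9
```

```bash
python3 - <<'E'
from h import *
import pickle
for n in("top","wrist"):
    c=shot(n,n+"2.png"); pickle.dump(c,open(n+"2.pkl","wb"))
s=robot.read_state()
print(s["time"],s["tcp_pos"],s["ee_rot"].round(4).tolist(),s["joint_pos"].round(1))
print(proj(c,(575.8,41,102)))
E
```

```text
7.75 [ 566.51714549 -128.6706501   128.90838864] [[0.051, 0.9987, -0.0], [0.9987, -0.051, 0.0], [0.0, -0.0, -1.0]] [-23.8  41.1  95.9  -0.   43.  -20.9]
[[ 322.94249591 -408.40557913]]
```

View pics/wrist2.png

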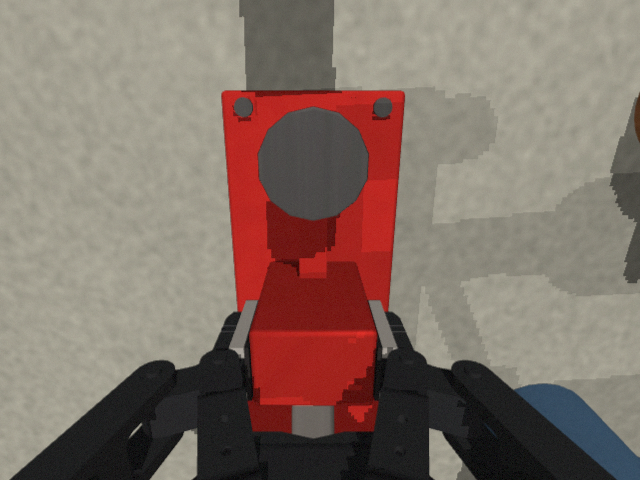

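View pics/top2.png

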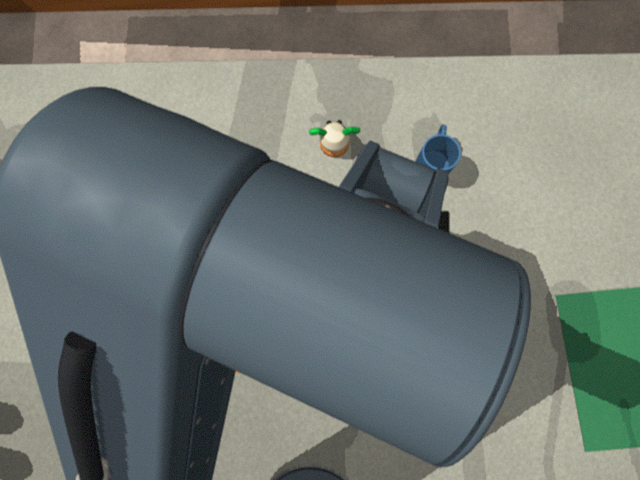

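The wrist view shows the saddle centre at about (313.5,164) with the jack firmly held. In the top view the arm hides the jack.

```bash
python3 - <<'E'
from h import *
import pickle
c=pickle.load(open("wrist2.pkl","rb"))
im=c["pixels"]; h=cv2.cvtColor(im,cv2.COLOR_BGR2HSV); m=cv2.inRange(h,(0,0,40),(180,70,110)); m[:100]=0;m[228:]=0;m[:,:240]=0;m[:,385:]=0
m=cv2.morphologyEx(m,cv2.MORPH_OPEN,np.ones((9,9)))
cn=max(cv2.findContours(m,0,2)[0],key=cv2.contourArea); (u,v),r=cv2.minEnclosingCircle(cn); print(u,v,r)
s=ray(c,u,v,89.4)
# base front corners z=31.4
a,b=ray(c,222,92,31.4),ray(c,405,92,31.4); print(s,a,b,np.degrees(np.arctan2(*(b-a)[[1,0]])))
X=np.array([.051,.9987]);Y=np.array([.9987,-.051]); d=np.array([575.8,41.0])-s[:2]; print(d,d@X,d@Y)
E
```

```text
313.0 163.25743103027344 56.13216781616211
[569.07474926 -58.15804006  89.4       ] [531.41567289 -33.16632004  31.4       ] [609.39841229 -37.1151583   31.4       ] -2.898829723073334
[ 6.72525074 99.15804006] 99.37212239550199 1.6594478722730563
```

Request:
step_arm:
  increments:
    - [[0, 0.0007, 0.007], 0]
    - [[0, 0.0008, 0.007], 0]
    - [[0.008, 0, 0], 0]
    - [[0.015, 0, 0], 0]
    - [[0.015, 0, 0], 0]
    - [[0.015, 0, 0], 0]
    - [[0.015, 0, 0], 0]
    - [[0.013, 0, 0], 0]
    - [[0.011, 0, 0], 0]
    - [[0.0075, 0, 0], 0]

```text
time: 9.0
tcp_pos: [573.1, -28.6, 114.9]
ee_rot: [[0.051, 0.999, -0.0], [0.999, -0.051, -0.0], [-0.0, -0.0, -1.0]]
wrist_force: [0.1, 0.3, -8.2]
finger_gap: 42.9
finger_force: 62.8
```

```bash
python3 - <<'E'
from h import *
import pickle
for n in("scene","wrist"):
    c=shot(n,n+"3.png"); pickle.dump(c,open(n+"3.pkl","wb"))
s=robot.read_state()
print(s["time"],s["tcp_pos"],s["ee_rot"].round(4).tolist(),s["wrist_force"])
print(proj(c,(575.8,41,102)))
a=cv2.imread("pics/scene3.png")[200:380,180:460]; b=cv2.imread("pics/wrist3.png")
cv2.imwrite("pics/m3.png",np.hstack([cv2.resize(a,None,fx=400/280,fy=400/280),np.zeros((257,1,3),np.uint8),cv2.resize(b,(343,257))]))
E
```

```text
9.1 [572.99633843 -28.53177758 114.88541524] [[0.0501, 0.9987, -0.0003], [0.9987, -0.0501, 0.0002], [0.0001, -0.0003, -1.0]] [ 0.15141426  0.12171435 -8.05965416]
[[314.47555984 184.54034707]]
```

View pics/m3.png

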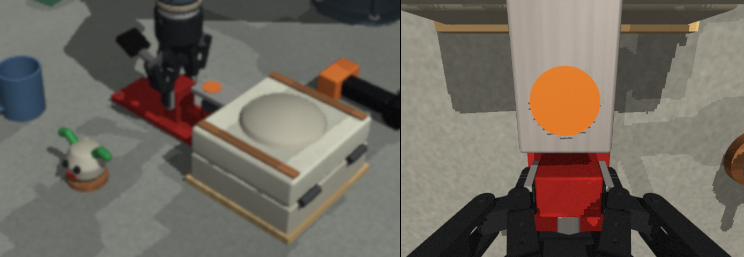

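The wrist view shows the orange spot at about (306,188), with the jack tucked under the lug.

```bash
python3 - <<'E'
from h import *
import pickle
c=pickle.load(open("wrist3.pkl","rb")); h=cv2.cvtColor(c["pixels"],cv2.COLOR_BGR2HSV)
m=cv2.inRange(h,(8,180,120),(22,255,255)); m[:90]=0; m[:,:200]=0; m[:,420:]=0
cn=max(cv2.findContours(m,0,2)[0],key=cv2.contourArea); (u,v),r=cv2.minEnclosingCircle(cn); print(u,v,r)
p=ray(c,u,v,102)[:2]
s=robot.read_state(); X,Y=s["ee_rot"][:2,0],s["ee_rot"][:2,1]
# saddle held: offset from TCP measured at wrist2
o=np.array([569.07-566.517,-58.158+128.67]); X2=np.array([.051,.9987]);Y2=np.array([.9987,-.051])
sad=s["tcp_pos"][:2]+X*(o@X2)+Y*(o@Y2); d=p-sad; print(p,sad,d@X,d@Y)
E
```

```text
305.4608154296875 188.36668395996094 65.7028579711914
[573.69616361  40.2249363 ] [575.48407612  41.98264936] -1.8450385434248935 -1.6976510370863638
```

Request:
step_arm:
  increments:
    - [[-0.0008, -0.0007, 0], 0]
    - [[-0.0007, -0.0006, 0], 0]
    - [[0, 0, 0.001], 0]
    - [[0, 0, 0.001], 0]
    - [[0, 0, 0.001], 0]
    - [[0, 0, 0.001], 0]
    - [[0, 0, 0.0005], 0]
    - [[0, 0, 0.0005], 0]
    - [[0, 0, 0], 0]
    - [[0, 0, 0], 0]

```text
time: 10.35
tcp_pos: [571.7, -30.7, 110.0]
ee_rot: [[0.051, 0.999, 0.0], [0.999, -0.051, 0.0], [0.0, 0.0, -1.0]]
wrist_force: [-0.4, 1.1, -8.1]
finger_gap: 43.3
finger_force: 63.1
```

Still hanging (-8 N); a little further down.

Request:
step_arm:
  increments:
    - [[0, 0, 0.0005], 0]
    - [[0, 0, 0.0005], 0]
    - [[0, 0, 0.0005], 0]
    - [[0, 0, 0], 0]
    - [[0, 0, 0], 0]
    - [[0, 0, 0], 0]
    - [[0, 0, 0], 0]
    - [[0, 0, 0], 0]
    - [[0, 0, 0], 0]
    - [[0, 0, 0], 0]

```text
time: 11.6
tcp_pos: [571.7, -30.7, 109.8]
ee_rot: [[0.051, 0.999, 0.001], [0.999, -0.051, -0.0], [-0.0, 0.001, -1.0]]
wrist_force: [-4.2, 1.8, 6.2]
finger_gap: 43.3
finger_force: 64.7
```

Request:
step_arm:
  increments:
    - [[0, 0, 0], 0]
    - [[0, 0, 0], 0]
    - [[0, 0, 0], 0]
    - [[0, 0, 0], 0]
    - [[0, 0, 0], 0]
    - [[0, 0, 0], 0]
    - [[0, 0, 0], 0]
    - [[0, 0, 0], 0]
    - [[0, 0, 0], 0]
    - [[0, 0, 0], 0]
  claw: 0

```text
time: 12.85
tcp_pos: [571.7, -30.7, 108.4]
ee_rot: [[0.051, 0.999, 0.0], [0.999, -0.051, 0.0], [0.0, 0.0, -1.0]]
wrist_force: [0.8, -1.2, 0.5]
finger_gap: 85.4
finger_force: 0.0
```

Request:
step_arm:
  increments:
    - [[0, 0, -0.005], 0]
    - [[0, 0, -0.01], 0]
    - [[0, 0, -0.015], 0]
    - [[0, 0, -0.015], 0]
    - [[0, 0, -0.015], 0]
    - [[0, 0, -0.015], 0]
    - [[0, 0, -0.015], 0]
    - [[0, 0, -0.01], 0]
    - [[-0.02, 0, 0], 0]
    - [[-0.02, 0, 0], 0]

```text
time: 14.1
tcp_pos: [569.4, -72.1, 208.1]
ee_rot: [[0.051, 0.999, -0.001], [0.999, -0.051, -0.0], [-0.0, -0.001, -1.0]]
wrist_force: [0.3, -0.0, -0.2]
finger_gap: 85.3
finger_force: 0.0
```

Request:
step_arm:
  increments:
    - [[-0.02, 0, -0.005], 0]
    - [[-0.03, 0, -0.005], 0]
    - [[-0.03, 0, -0.005], 0]
    - [[-0.03, 0, -0.005], 0]
    - [[-0.03, 0, 0], 0]
    - [[-0.02, 0, 0], 0]
    - [[0, 0, 0], 0]
    - [[0, 0, 0], 0]
    - [[0, 0, 0], 0]
    - [[0, 0, 0], 0]
  claw: 255

```text
time: 15.35
tcp_pos: [561.6, -229.5, 228.4]
ee_rot: [[0.05, 0.999, -0.0], [0.999, -0.05, 0.0], [0.0, -0.0, -1.0]]
wrist_force: [0.0, -0.7, 0.6]
finger_gap: -0.1
finger_force: 0.0
```

```bash
python3 - <<'E'
from h import *
import pickle
c=shot("wrist","w4.png"); pickle.dump(c,open("w4.pkl","wb"))
s=robot.read_state()
print(s["time"],s["tcp_pos"],s["ee_rot"].round(4).tolist(),s["wrist_force"])
E
```

```text
15.4 [ 561.63943356 -229.64438607  228.43046302] [[0.0498, 0.9988, -0.0002], [0.9988, -0.0498, 0.0002], [0.0002, -0.0002, -1.0]] [ 0.49253352 -0.73504485  0.27471463]
```

View pics/w4.png

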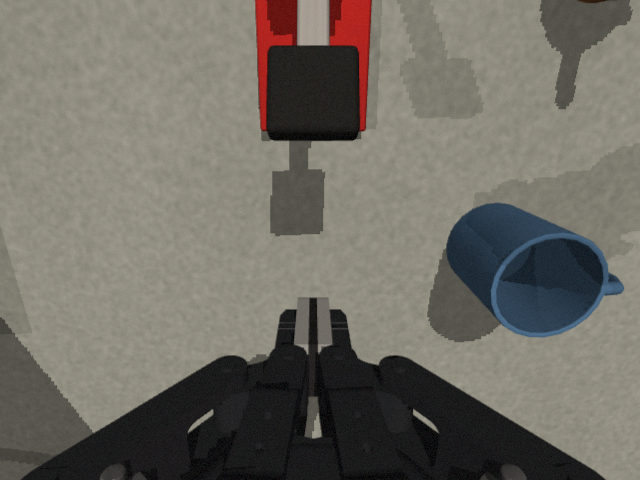

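The pad top is centred at about (312,88), and the jack lies straight ahead of the closed fingers.

```bash
python3 - <<'E'
from h import *
import pickle
c=pickle.load(open("w4.pkl","rb")); p=ray(c,312.5,88,115)
a,b=ray(c,262,131,12),ray(c,366,131,12); mid=(a+b)[:2]/2; 
X,Y=np.array([.0498,.9988]),np.array([.9988,-.0498]); t=np.array([561.64,-229.64])
print(p,(p[:2]-t)@X,(p[:2]-t)@Y); print("base rear mid",mid,"-> saddle",mid+195*X,"yaw",np.degrees(np.arctan2(*(b-a)[[1,0]])))
E
```

```text
[ 565.04817817 -133.23529775  115.        ] 96.4587438787992 -1.3968658118763388
base rear mid [ 564.84515437 -155.95662043] -> saddle [574.55615437  38.80937957] yaw -2.8107720256137982
```

Request:
step_arm:
  increments:
    - [[0.01, -0.0005, 0], 0]
    - [[0.02, -0.0005, 0], 0]
    - [[0.02, -0.0005, 0], 0]
    - [[0.02, 0, 0], 0]
    - [[0.016, 0, 0], 0]
    - [[0.008, 0, 0.005], 0]
    - [[0, 0, 0.01], 0]
    - [[0, 0, 0.01], 0]
    - [[0, 0, 0.008], 0]
    - [[0, 0, 0], 0]

```text
time: 16.65
tcp_pos: [564.6, -136.9, 194.5]
ee_rot: [[0.052, 0.999, -0.001], [0.999, -0.052, 0.001], [0.001, -0.001, -1.0]]
wrist_force: [0.4, 0.1, 0.6]
finger_gap: -0.2
finger_force: 0.0
```

Request:
step_arm:
  increments:
    - [[0, 0, 0.004], 0]
    - [[0, 0, 0.004], 0]
    - [[-0.002, 0, 0.006], 0]
    - [[-0.002, 0, 0.006], 0]
    - [[-0.002, 0, 0.006], 0]
    - [[-0.002, 0, 0.006], 0]
    - [[-0.001, 0, 0.006], 0]
    - [[-0.001, 0, 0.006], 0]
    - [[-0.001, 0, 0.006], 0]
    - [[0, 0, 0.006], 0]

```text
time: 17.9
tcp_pos: [564.8, -148.3, 139.9]
ee_rot: [[0.051, 0.999, 0.002], [0.999, -0.051, -0.001], [-0.001, 0.002, -1.0]]
wrist_force: [-0.9, -3.1, 9.7]
finger_gap: -0.0
finger_force: 4.6
```

Request:
step_arm:
  increments:
    - [[0, 0, 0.005], 0]
    - [[0, 0, 0.005], 0]
    - [[0, 0, 0.002], 0]
    - [[0, 0, 0], 0]
    - [[0, 0, 0], 0]
    - [[0, 0, 0], 0]
    - [[0, 0, 0], 0]
    - [[0, 0, 0], 0]
    - [[0, 0, 0], 0]
    - [[0, 0, 0], 0]

```text
time: 19.15
tcp_pos: [564.8, -148.3, 128.2]
ee_rot: [[0.051, 0.999, 0.002], [0.999, -0.051, -0.001], [-0.001, 0.002, -1.0]]
wrist_force: [-0.6, -1.8, 8.0]
finger_gap: -0.0
finger_force: 4.6
```

Request:
step_arm:
  increments:
    - [[0, 0, 0.001], 0]
    - [[0, 0, 0.001], 0]
    - [[0, 0, 0], 0]
    - [[0, 0, 0], 0]
    - [[0, 0, 0], 0]
    - [[0, 0, 0], 0]
    - [[0, 0, 0], 0]
    - [[0, 0, 0], 0]
    - [[0, 0, 0], 0]
    - [[0, 0, 0], 0]

```text
time: 20.4
tcp_pos: [564.8, -148.2, 126.2]
ee_rot: [[0.051, 0.999, 0.002], [0.999, -0.051, -0.001], [-0.001, 0.002, -1.0]]
wrist_force: [-0.7, -2.4, 8.6]
finger_gap: 0.1
finger_force: 4.8
```

```bash
python3 - <<'E'
from h import *
shot("scene","s5.png");shot("wrist","w5.png")
a=cv2.imread("pics/s5.png")[180:380,180:460]; b=cv2.imread("pics/w5.png")
cv2.imwrite("pics/m5.png",np.hstack([cv2.resize(a,(420,300)),cv2.resize(b,(380,300))]))
E
```

```text
(no output)
```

View pics/m5.png

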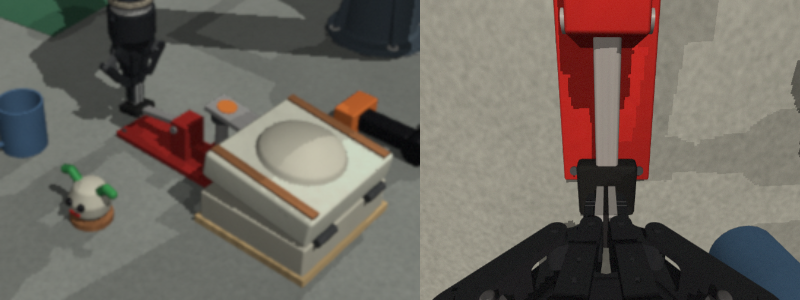

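The mould is open on the jack alone and the jack is flat. Next I'll release along the reverse path.

Request:
step_arm:
  increments:
    - [[0, 0, -0.006], 0]
    - [[0, 0, -0.006], 0]
    - [[0, 0, -0.006], 0]
    - [[0.001, 0, -0.006], 0]
    - [[0.001, 0, -0.006], 0]
    - [[0.001, 0, -0.006], 0]
    - [[0.002, 0, -0.006], 0]
    - [[0.002, 0, -0.006], 0]
    - [[0.002, 0, -0.006], 0]
    - [[0.002, 0, -0.006], 0]

```text
time: 21.75
tcp_pos: [565.0, -136.1, 185.5]
ee_rot: [[0.051, 0.999, 0.0], [0.999, -0.051, 0.001], [0.001, 0.0, -1.0]]
wrist_force: [2.8, 0.8, 2.1]
finger_gap: -0.0
finger_force: 1.3
```

Request:
step_arm:
  increments:
    - [[0, 0, -0.006], 0]
    - [[0, 0, -0.006], 0]
    - [[0, 0, -0.004], 0]
    - [[0, 0, 0], 0]
    - [[0, 0, 0], 0]
    - [[0, 0, 0], 0]
    - [[0, 0, 0], 0]
    - [[0, 0, 0], 0]
    - [[0, 0, 0], 0]
    - [[0, 0, 0], 0]

```text
time: 23.0
tcp_pos: [564.8, -136.5, 201.4]
ee_rot: [[0.051, 0.999, 0.0], [0.999, -0.051, 0.0], [0.0, 0.0, -1.0]]
wrist_force: [-0.7, 0.3, -0.1]
finger_gap: 0.0
finger_force: 0.0
```

```bash
python3 - <<'E'
from h import *
c=shot("scene","s6.png");w=shot("wrist","w6.png")
a=c["pixels"][180:380,180:460]; b=w["pixels"]
cv2.imwrite("pics/m6.png",np.hstack([cv2.resize(a,(420,300)),cv2.resize(b,(380,300))]))
E
```

```text
(no output)
```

View pics/m6.png

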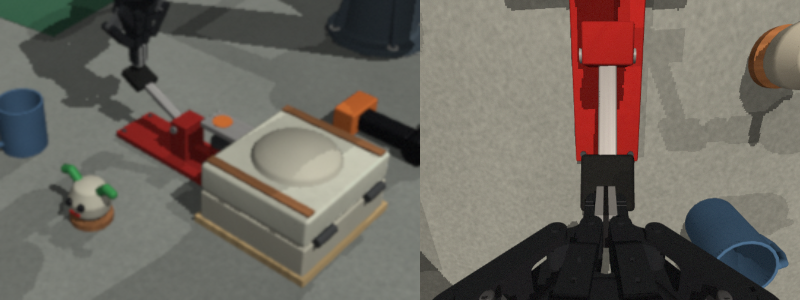

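The mould is closed, the handle is up, and the jack is still aligned. Now the second stroke.

Request:
step_arm:
  increments:
    - [[0, 0, 0.006], 0]
    - [[0, 0, 0.006], 0]
    - [[0, 0, 0.004], 0]
    - [[-0.002, 0, 0.006], 0]
    - [[-0.002, 0, 0.006], 0]
    - [[-0.002, 0, 0.006], 0]
    - [[-0.002, 0, 0.006], 0]
    - [[-0.001, 0, 0.006], 0]
    - [[-0.001, 0, 0.006], 0]
    - [[-0.001, 0, 0.006], 0]

```text
time: 24.35
tcp_pos: [564.6, -147.6, 143.7]
ee_rot: [[0.051, 0.999, 0.001], [0.999, -0.051, 0.0], [0.0, 0.001, -1.0]]
wrist_force: [-0.4, 0.5, 8.7]
finger_gap: 0.1
finger_force: 4.0
```

Request:
step_arm:
  increments:
    - [[0, 0, 0.006], 0]
    - [[0, 0, 0.005], 0]
    - [[0, 0, 0.004], 0]
    - [[0, 0, 0.003], 0]
    - [[0, 0, 0.001], 0]
    - [[0, 0, 0.001], 0]
    - [[0, 0, 0], 0]
    - [[0, 0, 0], 0]
    - [[0, 0, 0], 0]
    - [[0, 0, 0], 0]

```text
time: 25.6
tcp_pos: [564.7, -147.6, 125.6]
ee_rot: [[0.051, 0.999, 0.002], [0.999, -0.051, -0.0], [-0.0, 0.002, -1.0]]
wrist_force: [-2.7, 1.1, 18.8]
finger_gap: -0.3
finger_force: 9.1
```

Request:
step_arm:
  increments:
    - [[0, 0, 0], 0]
    - [[0, 0, 0], 0]
    - [[0, 0, 0], 0]
    - [[0, 0, 0], 0]
    - [[0, 0, 0], 0]
    - [[0, 0, 0], 0]
    - [[0, 0, 0], 0]
    - [[0, 0, 0], 0]
    - [[0, 0, 0], 0]
    - [[0, 0, 0], 0]

```text
time: 26.85
tcp_pos: [564.6, -147.6, 125.6]
ee_rot: [[0.051, 0.999, 0.002], [0.999, -0.051, -0.0], [-0.0, 0.002, -1.0]]
wrist_force: [-3.3, 0.4, 18.5]
finger_gap: -0.3
finger_force: 9.1
```

```bash
python3 - <<'E'
from h import *
c=shot("scene","s7.png")
for f in("s5","s6","s7"):
    im=cv2.imread(f"pics/{f}.png"); m=cv2.inRange(cv2.cvtColor(im,cv2.COLOR_BGR2HSV),(5,180,120),(22,255,255))[235:275,310:350]; print(f,cv2.moments(m,True)["m01"]/max(1,cv2.moments(m,True)["m00"]))
if 1: print(robot.job_done())
E
```

```text
s5 15.716666666666667
s6 25.45614035087719
s7 15.716666666666667
the job is handed in; nothing more can be done
None
```

The job is handed in: the jack stands under the lift pad, the trial stroke opened and reclosed the mould, and the second stroke ended with the fingers holding the handle down at its stop with about 18 N. The camera shows the mould as far open as on the first stroke; no verdict came back.

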